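# Clamp the block in the drilling jig

## Task

Get the wooden block in the drilling jig clamped for drilling: first push it with the fingertips along its channel until it sits against the end stop, then reach down through the window of the guard hood and press the lever's black pad down until the clamp foot bears firmly on the block. Do not touch the hood with any part of the robot, do not push on the clamp foot or its cross-bar directly, lift nothing, leave the other things on the table alone, and draw back clear when done.

Things in the scene. Friction and masses are not known exactly. Their poses are not given: they have to be found in the camera images.
- jig: fixed drilling jig: a beech board 260 x 260 x 12 mm flat on the table. Origin at the centre of its underside; x along the channel to the end stop (away from the robot), y to the left, z up. The channel is on its left (centre line y = +75 mm): two aluminium fences from x = -120 to +60 mm, 49 mm apart, 10 mm thick, rising to z = 26 mm
- stop_face (a point): centre line of the channel on the face of the aluminium end stop, at the height of the block's centre; at x = +60, y = +75, z = 32 mm in the jig's frame. The stop is 69 mm wide and rises to z = 42 mm. Axes as the jig's
- block_center (a point): centre of the loose pale wooden block (90 g) that lies flat in the channel: 70 mm long along the channel (its x axis), 45 mm wide (y), 40 mm high (z), 2 mm play on each side. It starts 40 to 75 mm short of the stop; home against the stop its centre is 35 mm from stop_face. Its top is at z = 52 mm, well above the fences
- guard: the fixed grey sheet-metal guard hood on the jig's right half, 3 mm thick, closed all round but for the window in its flat top (and a small side slot for the cross-bar). In the jig's frame (same origin and axes) it covers x = -85 to +95, y = -100 to +20 mm, and its top is at z = 85 mm. It must not be touched
- window (a point): centre of the window, level with the hood's top face (x = -26, y = -40, z = 85 mm in the jig's frame); the opening is 82 mm along x and 74 mm along y. Axes as the jig's
- lever_pad (a point): centre of the top face of the lever's black press pad under the window; the pad is 34 mm (x) by 40 mm (y). Fully raised it is at x = -26, z = 76 mm in the jig's frame (9 mm below the hood's top); with the clamp closed on the block at x = -30, z = 50 mm (35 mm below the hood's top). Its y is -40 mm throughout
- lever (a joint): clamp lever angle in rad, growing as the pad is pressed: 0 = fully raised (foot 11 mm above the block), about 0.25 = foot on a block that is home; stop at 0.29; starts at 0 to 0.06. Pivot along jig y at x = +75, z = 45 mm. Stiff hinge, no spring: 3 N on the pad moves it, it stays where left; the force rises sharply when the foot meets the block; about 10 N on the pad clamps well
- clamp_foot (a point): centre of the underside of the clamp foot: a black rubber disc of 20 mm diameter over the channel, on the end of a steel cross-bar (10 mm diameter) that is rigidly part of the lever and leaves the hood through the slot in its left side. It is at x = +33, y = +75 mm in the jig's frame. Bar top at z = 67 mm clamped, about 79 mm raised
- offcut: bystander: a loose dark offcut 60 x 35 x 30 mm lying left of the jig; origin at the centre of its underside
- chuck_key: bystander: a loose T-shaped steel chuck key, 95 x 70 x 14 mm, lying right of the jig; origin below its shaft
- jar: bystander: a loose small clear jar with a steel lid, 52 mm diameter, 60 mm high, standing left of the jig, near the robot; origin at the centre of its underside
Mind the look-alikes: they are no part of the job. What is meant by the part that bears block_center is not blue, and is the larger of those in its own colour.

How it is judged:
By the outcome, as a careful person would: the job done as asked, in the order asked, and still so for the second after the job is handed in, with the robot touching nothing.
It also fails if it takes over 51 s, if anything falls off the work surface, if the arm or the gripper's body presses on something with over 40 N, if the wrist force passes 120 N, or if a joint passes its speed limit or range.

## Robot

A 6-joint arm with a two-finger parallel gripper is mounted at the origin on the work surface. World frame = base frame: x ahead of the robot, y to its left, z up, the work surface at z = 0. Lengths are in m, angles in rad, forces in N, time in s.
With the tool pointing down it reaches from about 0.325 to 0.875 m from the base axis. Payload 4.4 kg.
Tool frame: the origin (TCP) lies between the finger pads; the fingertips stand 17 mm ahead of it and the grasp point (between the pads) lies 2 mm behind it; z points along the fingers, y is the line along which they close (so a half turn about z gives the same grasp; the last joint's range is limited). The gripper opens to 85 mm and grips with 20 to 120 N. Pads are 22 mm wide; open, the fingers measure 114 mm over their backs; the gripper's body (76 mm by 85 mm) begins 54 mm behind the grasp point. The pads swing forward as they close: fully open they stand 13 mm farther back than shut.
Start: joints at [1.159, 0.207, 1.542, -0, 1.393, -0.15], TCP at [0.148, 0.556, 0.248] pointing down, gripper open.
Joint ranges: [-2.73, 2.73], [-0.86, 2.22], [0.23, 2.46], [-1.11, 4.25], [0.08, 2.63], [-2.82, 2.82]. Speed limits (rad/s): [2.79, 2.79, 3.14, 3.14, 3.14, 3.14].

## Interface

Orientations are given as a rotation vector (axis times angle).
In Python, from rig import status, viewer, job gives the robot as it stands.
- The arm moves only by the tool apply_moves, never from a script. Its argument "deltas" is a list of rows, each an object of numbers: "hand": the opening, from 0 (shut) to 1 (fully open); "dx", "dy", "dz": the shift along the world's x, y, z in m; "yaw": the turn about the world's z in degrees. In form: [{"hand": .., "dx": .., "dy": .., "dz": .., "yaw": ..}, ...]. A call has 1 to 10 rows; each row is the pose to reach, as a shift and turn from the pose commanded when the call began; what a row does not reach only later rows make up. A row lasts 1/10 s, in which the tool goes at most 50 mm and 8.59 degrees, less where a joint would pass 70% of its speed; a pose out of reach is approached as far as the arm can. A call with a gripper value outside its range is refused whole. The fingers move at their own pace and stop on an object; the grip force is fixed at half the most. Time passes only in rows, so rows that repeat a pose let the fingers close. It gives the time, the measured TCP pose, the force, the opening and the grip force at its end, in the units of the state.
- status.get_obs(): the state, without advancing time (a new reading comes with each control period).
- viewer.capture(name): name is "side" or "top" or "wrist"; returns a dict with "pixels" (420x560x3 uint8, red, green, blue), "camera_matrix" (3x3 intrinsics, pixels), "k1" (the pictures are not rectified: a ray, as slopes to the right and down, at radius r is drawn at 1 + k1 r^2 times it, then the intrinsics apply), "rvec" (rotation vector, rad) and "tvec" (3), from world to camera coordinates, as OpenCV has them; the wrist camera has in their place "mount" (4x4, takes a point from camera to tool coordinates, whose origin is the TCP and whose axes are the flange's). Camera axes: x right, y down, z forward; pixel columns grow to the right and rows downward; lengths in m; the calibration is good to about 2 mm. A picture is of the moment at which its call begins: read the wrist's pose just before it. There is no depth.
- job.hand_in(): hands the job in; it is judged then, once.
The state is a dict: "t": time; "qpos": joint angles; "joint_vel": joint speeds; "joint_torque": joint torques, N m; "ee_pos": TCP position; "ee_rot": TCP orientation; "ft_force": force on the tool from outside, world axes, zero at the start; "wrist_torque": the same for the moment, N m; "opening": opening from 0.0 (shut) to 1.0 (fully open); "grasp_force": force on a finger pad.
Only numpy, scipy, OpenCV 4.12 (cv2) and the standard library are available. Lean on these libraries where they do the work, as an engineer would, in place of code of your own. Each camera call takes 0.05 s, during which the arm holds its last target. There are 200 camera calls.

## Working session

There is one attempt and no reset: what is moved stays moved. The work goes in short steps, Python scripts to look and compute and a tool call to move; the robot and the scene stay as the last step left them, time stands still between calls to the robot, and variables do not carry over. Pictures are saved under pics/ and viewed, at most 10 in all, crops included, and the job is handed in when it is done.

Besides the shell and the picture viewer there is one more tool, called after "Request:" as a command line: name --argument value ..., lists and objects as JSON in quotes. apply_moves: Moves the arm, as the interface text tells. Its arguments: {"type":"object","properties":{"deltas":{"type":"array"}},"required":["deltas"]}

```bash
mkdir -p pics
cat > h.py <<'E'
import numpy as np, cv2
from rig import status, viewer, job
def cap(n):
    o=status.get_obs(); c=viewer.capture(n)
    K=np.array(c["camera_matrix"]);k1=c["k1"]
    if "mount" in c:
        M=np.array(c["mount"]);T=np.eye(4);T[:3,:3]=cv2.Rodrigues(np.array(o["ee_rot"],float))[0];T[:3,3]=o["ee_pos"]
        W=T@M; R=W[:3,:3].T; t=-R@W[:3,3]
    else:
        R=cv2.Rodrigues(np.array(c["rvec"],float))[0];t=np.array(c["tvec"],float).ravel()
    return dict(img=np.array(c["pixels"])[:,:,::-1].copy(),K=K,d=np.array([k1,0,0,0.]),R=R,t=t)
def onz(c,px,z):
    px=np.atleast_2d(np.array(px,float))
    n=cv2.undistortPoints(px[:,None],c["K"],c["d"])[:,0]
    D=np.c_[n,np.ones(len(n))]@c["R"]; C=-c["R"].T@c["t"]
    return C+D*((z-C[2])/D[:,2])[:,None]
def proj(c,P):
    return cv2.projectPoints(np.atleast_2d(np.array(P,float)),cv2.Rodrigues(c["R"])[0],c["t"],c["K"],c["d"])[0][:,0]
E
python3 - <<'E'
from h import *
import pickle
for n in("top","side"):
    c=cap(n);pickle.dump(c,open(n+".pkl","wb"));cv2.imwrite(f"pics/{n}0.png",c["img"]);print(n,-c["R"].T@c["t"])
o=status.get_obs();print(o["t"],o["ee_pos"],o["ee_rot"],o["ft_force"])
E
```

```text
top [0.31699541 0.02186501 1.24421351]
side [ 0.44821281 -0.71145739  0.65452366]
0.1 [0.1480251  0.55494662 0.24723443] [-0.40850335 -3.11433229  0.00312549] [ 0.6344317  -0.21454125 -0.30758843]
```

View pics/top0.png

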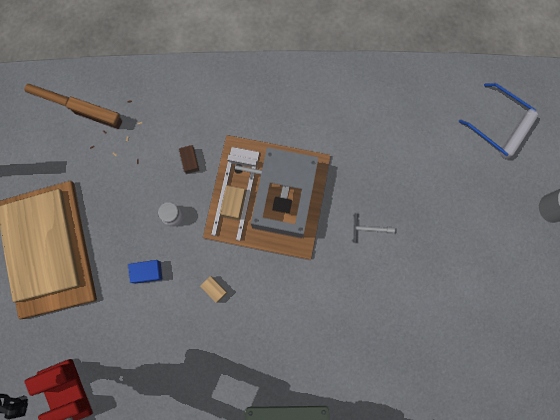

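View pics/side0.png

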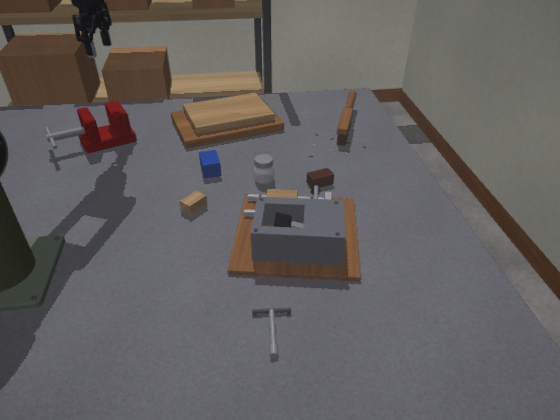

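The top view shows the jig around (268,197), turned a little clockwise. The channel and pale block are at (235,202) on its left, the hood window is at (282,205), and the jar is at (168,213). The blue block at (145,271) and the small loose pale block at (213,289) are the look-alikes. The side view agrees with this.

Run:
```python
from h import *
import pickle
c=pickle.load(open("top.pkl","rb"));im=c["img"]
hsv=cv2.cvtColor(im,cv2.COLOR_BGR2HSV)
roi=np.zeros(im.shape[:2],np.uint8);roi[128:268,200:340]=255
m=cv2.inRange(hsv,(5,60,40),(25,255,255))&roi
m=cv2.morphologyEx(m,cv2.MORPH_OPEN,np.ones((2,2)))
n,l,s,_=cv2.connectedComponentsWithStats(m)
pts=np.argwhere(m>0)[:,::-1].astype(np.float32)
hull=cv2.convexHull(pts)[:,0]
W=onz(c,hull,0.012)[:,:2].astype(np.float32)
r=cv2.minAreaRect(W*1000);print("board",r)
box=cv2.boxPoints(r);print(box)
g=cv2.inRange(hsv,(90,15,60),(125,110,200))&roi
# block: paler wood
for y,x in((202,235),(190,237),(245,290),(205,282),(170,290),(300,100)):print((x,y),hsv[y,x])
```

```text
board ((584.1396484375, 36.13380432128906), (259.6700439453125, 259.4627990722656), 77.95716094970703)
[[ 430.17422   -63.776253]
 [ 683.92676  -117.91134 ]
 [ 738.1051    136.04385 ]
 [ 484.35254   190.17896 ]]
(235, 202) [ 17  98 164]
(237, 190) [ 17  97 158]
(290, 245) [ 14 129 127]
(282, 205) [ 0 13 38]
(290, 170) [110  20 116]
(100, 300) [105  14  75]
```

```bash
cat >> h.py <<'E'
J0=np.array([.5841,.0361]);A=np.radians(-12.04)
U=np.array([np.cos(A),np.sin(A)]);V=np.array([-np.sin(A),np.cos(A)])
def j2w(x,y,z=0): return np.r_[J0+x*U+y*V,z]
def w2j(P): P=np.atleast_2d(P)[:,:2]-J0; return np.c_[P@U,P@V]
E
python3 - <<'E'
from h import *
import pickle
c=pickle.load(open("top.pkl","rb"));im=c["img"]
hsv=cv2.cvtColor(im,cv2.COLOR_BGR2HSV)
poly=proj(c,[j2w(x,y,.04) for x,y in((-.125,.053),(-.125,.097),(.06,.097),(.06,.053))]).astype(np.int32)
roi=np.zeros(im.shape[:2],np.uint8);cv2.fillPoly(roi,[poly],255)
m=cv2.inRange(hsv,(12,50,140),(25,120,255))&roi
m=cv2.morphologyEx(m,cv2.MORPH_OPEN,np.ones((3,3)))
p=np.argwhere(m>0)[:,::-1]
w=w2j(onz(c,p,.052))*1000
print(len(p),w.min(0),w.max(0),np.percentile(w,[2,98],axis=0))
v=im.copy();cv2.drawContours(v,cv2.findContours(m,0,1)[0],-1,(0,0,255),1)
for q in proj(c,[j2w(.06,.075,.042),j2w(-.026,-.04,.085),j2w(-.085,-.1,.085),j2w(.095,.02,.085),j2w(.095,-.1,.085),j2w(-.085,.02,.085)]):cv2.circle(v,tuple(np.round(q).astype(int)),1,(0,255,0),-1)
cv2.imwrite("pics/t1.png",cv2.resize(v[120:270,190:345],None,fx=4,fy=4,interpolation=0)[:600])
print(j2w(-.11,.075),j2w(-.026,-.04))
E
```

```text
527 [-69.59064238  56.36041241] [-1.58118224 98.82652757] [[-67.7715983   57.20796491]
 [ -3.01477688  97.94739551]]
[0.49216435 0.13239556 0.        ] [0.55032816 0.00240337 0.        ]
```

View pics/t1.png

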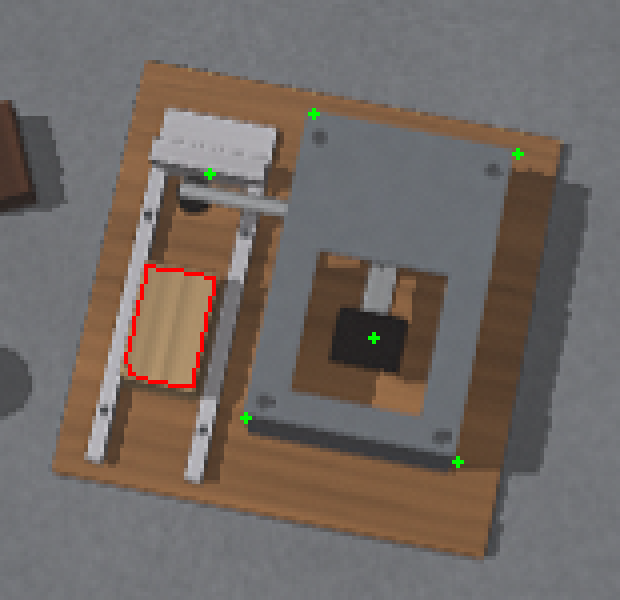

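The overlay fits: the red outline encloses the block (x from -70 to 0 mm in the jig, so a gap of about 60 mm), and the green points fall on the hood corners, the pad and the stop. Next I hover behind the block with the fingers shut.

Request:
apply_moves --deltas '[{"hand":0,"dx":0.035,"dy":-0.035,"dz":0,"yaw":0},{"hand":0,"dx":0.07,"dy":-0.07,"dz":0,"yaw":1},{"hand":0,"dx":0.1,"dy":-0.11,"dz":0,"yaw":2},{"hand":0,"dx":0.13,"dy":-0.15,"dz":0,"yaw":3},{"hand":0,"dx":0.16,"dy":-0.19,"dz":0,"yaw":3},{"hand":0,"dx":0.19,"dy":-0.23,"dz":0,"yaw":3},{"hand":0,"dx":0.22,"dy":-0.27,"dz":0,"yaw":3},{"hand":0,"dx":0.25,"dy":-0.305,"dz":0,"yaw":3},{"hand":0,"dx":0.28,"dy":-0.34,"dz":0,"yaw":3},{"hand":0,"dx":0.31,"dy":-0.375,"dz":0,"yaw":3}]'

```text
t: 1.1
ee_pos: [0.4589, 0.1788, 0.248]
ee_rot: [-0.327, -3.124, -0.0]
ft_force: [-0.1, -0.4, 0.0]
opening: -0.003
grasp_force: 0.0
```

Request:
apply_moves --deltas '[{"hand":0,"dx":0.03,"dy":-0.04,"dz":-0.02,"yaw":0},{"hand":0,"dx":0.039,"dy":-0.05,"dz":-0.05,"yaw":0},{"hand":0,"dx":0.039,"dy":-0.05,"dz":-0.08,"yaw":0},{"hand":0,"dx":0.039,"dy":-0.05,"dz":-0.08,"yaw":0},{"hand":0,"dx":0.039,"dy":-0.05,"dz":-0.08,"yaw":0}]'

```text
t: 1.6
ee_pos: [0.4966, 0.1306, 0.1678]
ee_rot: [-0.327, -3.122, 0.001]
ft_force: [0.4, 0.6, 1.1]
opening: 0.002
grasp_force: 0.0
```

Run:
```python
from h import *
import pickle
c=cap("wrist");pickle.dump(c,open("w1.pkl","wb"));v=c["img"].copy()
o=status.get_obs();R=cv2.Rodrigues(np.array(o["ee_rot"]))[0]
print(o["t"],o["ee_pos"],w2j(o["ee_pos"])*1000,np.degrees(np.arctan2(-R[0,1],R[1,1])),R[:,2],o["ft_force"],o["opening"])
for q in proj(c,[j2w(.06,.075,.042),j2w(-.026,-.04,.085),j2w(-.085,-.1,.085),j2w(-.085,.02,.085),j2w(-.067,.077,.085),j2w(-.067,-.003,.085),j2w(-.067,-.077,.085),j2w(.015,-.003,.085),j2w(-.12,.0995,.026),j2w(-.12,.0505,.026),j2w(-.07,.077,.052)]):cv2.circle(v,tuple(np.clip(np.round(q),-999,999).astype(int)),2,(0,255,0),-1)
cv2.imwrite("pics/w1.png",v)
```

```text
1.65 [0.49766435 0.13093989 0.16924274] [[-104.31733631   74.7236202 ]] -11.909299023799926 [ 1.09360693e-03  1.51872137e-04 -9.99999390e-01] [-0.64016118  0.56814016 -0.08210768] -0.0010653918326878691
```

View pics/w1.png

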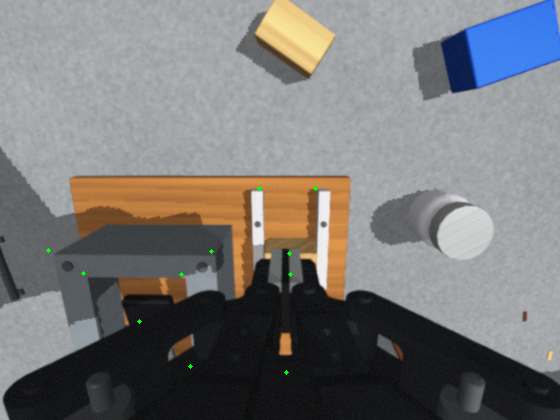

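The wrist view shows the channel fences at (257,220) and (324,220) on either side of the fingers, with the block under the fingertips at (290,245). I want to see the hood edges near (60,255) and (225,250) more closely, because my predicted points look a few pixels off.

Run:
```python
from h import *
v=cv2.imread("pics/w1.png")
cv2.imwrite("pics/w1c.png",cv2.resize(v[170:340,30:260],None,fx=3.4,fy=3.4,interpolation=cv2.INTER_CUBIC))
```

```text
(no output)
```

View pics/w1c.png

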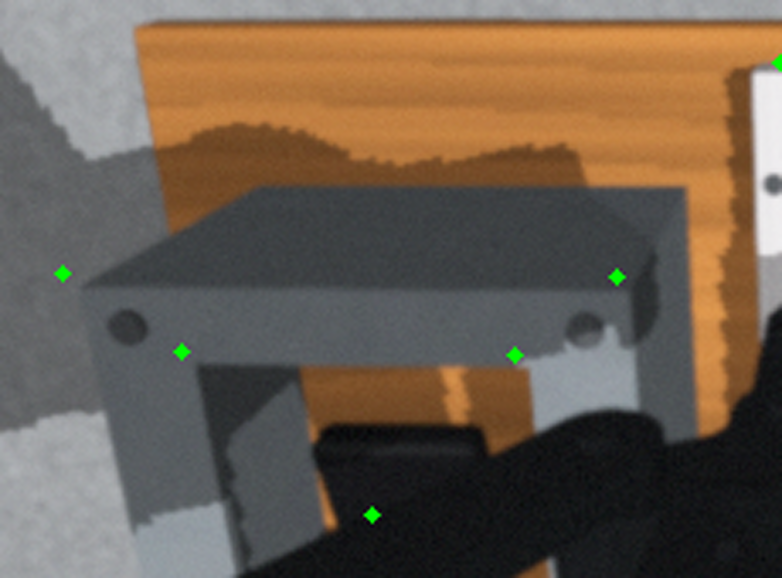

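Run:
```python
from h import *
import pickle
c=pickle.load(open("w1.pkl","rb"))
o=status.get_obs();T=cv2.Rodrigues(np.array(o["ee_rot"]))[0];p=np.array(o["ee_pos"])
C=T.T@(-c["R"].T@c["t"]-p);print("cam in tool",C)
px=np.array([[268,252],[302,252],[258,270],[315,270],[262,290],[312,290],[210,293],[365,293],[200,300],[375,300]],float)
n=cv2.undistortPoints(px[:,None],c["K"],c["d"])[:,0]
D=np.c_[n,np.ones(len(n))]@c["R"]@T
for x0 in (np.sign(C[0])*.011,0):
    print(x0);print(np.c_[px,(C+D*((x0-C[0])/D[:,0])[:,None])[:,1:]*1000].round(0))
w=w2j(onz(c,[[54.4,254.7],[215.9,255.3]],.085))*1000;print(w)
w=w2j(onz(c,[[263,192],[318,192]],.026))*1000;print(w)
```

```text
cam in tool [ 0.06750033 -0.00122105 -0.12491669]
0.011
[[268. 252.  -9.  11.]
 [302. 252.   7.  11.]
 [258. 270. -12.  -8.]
 [315. 270.  11.  -8.]
 [262. 290. -10. -24.]
 [312. 290.   8. -24.]
 [210. 293. -28. -27.]
 [365. 293.  27. -27.]
 [200. 300. -30. -31.]
 [375. 300.  29. -31.]]
0
[[268. 252. -11.  37.]
 [302. 252.   8.  37.]
 [258. 270. -14.  14.]
 [315. 270.  13.  14.]
 [262. 290. -11.  -5.]
 [312. 290.  10.  -5.]
 [210. 293. -33.  -8.]
 [365. 293.  32.  -8.]
 [200. 300. -36. -13.]
 [375. 300.  35. -13.]]
[[-81.2657873  -95.99278797]
 [-81.7476418   23.5492514 ]]
[[-116.05420534   54.05757771]
 [-116.1893116   102.04331432]]
```

Run:
```python
from h import *
v=cv2.imread("pics/w1.png")
cv2.imwrite("pics/w1d.png",cv2.resize(v[230:420,190:390],None,fx=3,fy=3,interpolation=cv2.INTER_CUBIC)*2)
```

```text
(no output)
```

View pics/w1d.png

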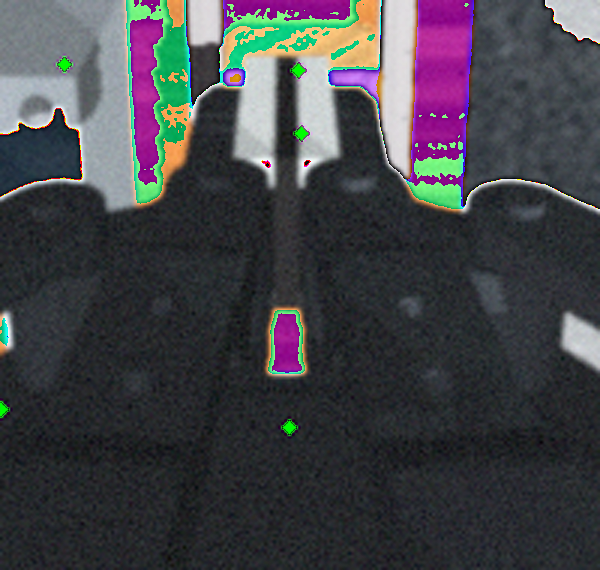

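The gripper linkage (half-width about 30 mm, some 44 mm behind the tips) should stay above the hood top or inside the window. For the press I will turn it 90° so its wide side lies along the longer 82 mm side. Now I go down behind the block and push.

Request:
apply_moves --deltas '[{"hand":0,"dx":0,"dy":0.002,"dz":-0.04,"yaw":0},{"hand":0,"dx":0,"dy":0.002,"dz":-0.08,"yaw":0},{"hand":0,"dx":0,"dy":0.002,"dz":-0.11,"yaw":0},{"hand":0,"dx":0,"dy":0.002,"dz":-0.117,"yaw":0},{"hand":0,"dx":0,"dy":0.002,"dz":-0.117,"yaw":0},{"hand":0,"dx":0.0098,"dy":0.0,"dz":-0.117,"yaw":0},{"hand":0,"dx":0.0147,"dy":-0.001,"dz":-0.117,"yaw":0},{"hand":0,"dx":0.0196,"dy":-0.002,"dz":-0.117,"yaw":0},{"hand":0,"dx":0.0244,"dy":-0.003,"dz":-0.117,"yaw":0},{"hand":0,"dx":0.0293,"dy":-0.004,"dz":-0.117,"yaw":0}]'

```text
t: 2.65
ee_pos: [0.527, 0.1265, 0.0517]
ee_rot: [-0.327, -3.124, -0.0]
ft_force: [-1.7, 0.1, 0.6]
opening: -0.001
grasp_force: 0.6
```

Request:
apply_moves --deltas '[{"hand":0,"dx":0.0049,"dy":-0.001,"dz":0,"yaw":0},{"hand":0,"dx":0.0098,"dy":-0.0021,"dz":0,"yaw":0},{"hand":0,"dx":0.0147,"dy":-0.0031,"dz":0,"yaw":0},{"hand":0,"dx":0.0196,"dy":-0.0042,"dz":0,"yaw":0},{"hand":0,"dx":0.0244,"dy":-0.0052,"dz":0,"yaw":0},{"hand":0,"dx":0.0293,"dy":-0.0063,"dz":0,"yaw":0},{"hand":0,"dx":0.0342,"dy":-0.0073,"dz":0,"yaw":0},{"hand":0,"dx":0.0391,"dy":-0.0083,"dz":0,"yaw":0},{"hand":0,"dx":0.042,"dy":-0.009,"dz":0,"yaw":0},{"hand":0,"dx":0.044,"dy":-0.0094,"dz":0,"yaw":0}]'

```text
t: 3.65
ee_pos: [0.5709, 0.1171, 0.0513]
ee_rot: [-0.327, -3.125, -0.0]
ft_force: [-0.8, 0.0, 0.8]
opening: -0.0
grasp_force: 0.7
```

Request:
apply_moves --deltas '[{"hand":0,"dx":0.002,"dy":-0.0004,"dz":0,"yaw":0},{"hand":0,"dx":0.0039,"dy":-0.0008,"dz":0,"yaw":0},{"hand":0,"dx":0.0059,"dy":-0.0013,"dz":0,"yaw":0}]'

```text
t: 3.95
ee_pos: [0.5765, 0.1159, 0.0513]
ee_rot: [-0.327, -3.124, -0.0]
ft_force: [-0.9, -0.5, 0.3]
opening: 0.001
grasp_force: 0.4
```

Request:
apply_moves --deltas '[{"hand":0,"dx":0.001,"dy":-0.0002,"dz":0,"yaw":0},{"hand":0,"dx":0.002,"dy":-0.0004,"dz":0,"yaw":0}]'

```text
t: 4.15
ee_pos: [0.5785, 0.1155, 0.0513]
ee_rot: [-0.327, -3.124, 0.0]
ft_force: [-0.9, 0.8, 0.8]
opening: -0.003
grasp_force: 0.5
```

Request:
apply_moves --deltas '[{"hand":0,"dx":0.001,"dy":-0.0002,"dz":0,"yaw":0},{"hand":0,"dx":0.002,"dy":-0.0004,"dz":0,"yaw":0}]'

```text
t: 4.35
ee_pos: [0.5805, 0.1151, 0.0513]
ee_rot: [-0.327, -3.125, 0.0]
ft_force: [-0.6, 0.9, -0.5]
opening: -0.001
grasp_force: 0.4
```

Request:
apply_moves --deltas '[{"hand":0,"dx":0.001,"dy":-0.0002,"dz":0,"yaw":0},{"hand":0,"dx":0.001,"dy":-0.0002,"dz":0,"yaw":0}]'

```text
t: 4.55
ee_pos: [0.5817, 0.1148, 0.0513]
ee_rot: [0.327, 3.124, 0.0]
ft_force: [-0.5, 0.4, 0.0]
opening: -0.0
grasp_force: 0.0
```

Request:
apply_moves --deltas '[{"hand":0,"dx":0.001,"dy":-0.0002,"dz":0,"yaw":0},{"hand":0,"dx":0.001,"dy":-0.0002,"dz":0,"yaw":0}]'

```text
t: 4.75
ee_pos: [0.5818, 0.1148, 0.0512]
ee_rot: [-0.327, -3.123, 0.0]
ft_force: [-2.9, 0.2, 2.2]
opening: 0.006
grasp_force: 1.7
```

Request:
apply_moves --deltas '[{"hand":0,"dx":0.001,"dy":-0.0002,"dz":0,"yaw":0},{"hand":0,"dx":0.001,"dy":-0.0002,"dz":0,"yaw":0}]'

```text
t: 4.95
ee_pos: [0.5819, 0.1148, 0.0512]
ee_rot: [-0.326, -3.121, 0.0]
ft_force: [-6.4, 0.3, 4.0]
opening: 0.003
grasp_force: 3.1
```

Request:
apply_moves --deltas '[{"hand":0,"dx":0.001,"dy":-0.0002,"dz":0,"yaw":0},{"hand":0,"dx":0.001,"dy":-0.0002,"dz":0,"yaw":0}]'

```text
t: 5.15
ee_pos: [0.5819, 0.1148, 0.051]
ee_rot: [-0.326, -3.119, 0.0]
ft_force: [-8.3, 1.0, 6.2]
opening: -0.001
grasp_force: 4.2
```

The block stopped at x = -18.7 mm (expected about -19) and the force rose to 8 N, so it is home. I back off and lift clear.

Request:
apply_moves --deltas '[{"hand":0,"dx":-0.02,"dy":0.004,"dz":0,"yaw":0},{"hand":0,"dx":-0.039,"dy":0.008,"dz":0,"yaw":0},{"hand":0,"dx":-0.039,"dy":0.008,"dz":0.02,"yaw":0},{"hand":0,"dx":-0.039,"dy":0.008,"dz":0.06,"yaw":0},{"hand":0,"dx":-0.039,"dy":0.008,"dz":0.1,"yaw":0},{"hand":0,"dx":-0.039,"dy":0.008,"dz":0.12,"yaw":0},{"hand":0,"dx":-0.039,"dy":0.008,"dz":0.12,"yaw":0}]'

```text
t: 5.85
ee_pos: [0.5493, 0.1224, 0.1761]
ee_rot: [0.326, 3.114, 0.003]
ft_force: [0.7, -0.1, 0.1]
opening: -0.001
grasp_force: 0.0
```

Run:
```python
from h import *
o=status.get_obs();print(o["t"],np.round(o["qpos"],3),o["ee_pos"],o["ft_force"])
```

```text
5.85 [ 0.066  0.244  1.653 -0.     1.233 -1.297] [0.54932778 0.12237232 0.17606167] [ 0.68790411 -0.12025135  0.12176354]
```

Request:
apply_moves --deltas '[{"hand":0,"dx":0.001,"dy":-0.02,"dz":0,"yaw":-8},{"hand":0,"dx":0.002,"dy":-0.04,"dz":0,"yaw":-16},{"hand":0,"dx":0.003,"dy":-0.06,"dz":0,"yaw":-24},{"hand":0,"dx":0.004,"dy":-0.08,"dz":0,"yaw":-32},{"hand":0,"dx":0.005,"dy":-0.1,"dz":0,"yaw":-40},{"hand":0,"dx":0.006,"dy":-0.118,"dz":0,"yaw":-48},{"hand":0,"dx":0.006,"dy":-0.118,"dz":0,"yaw":-56},{"hand":0,"dx":0.006,"dy":-0.118,"dz":0,"yaw":-64},{"hand":0,"dx":0.006,"dy":-0.118,"dz":0,"yaw":-72},{"hand":0,"dx":0.006,"dy":-0.118,"dz":0,"yaw":-80}]'

```text
t: 6.85
ee_pos: [0.5509, 0.004, 0.1695]
ee_rot: [-2.265, -2.176, 0.002]
ft_force: [-0.9, 0.5, 0.5]
opening: -0.003
grasp_force: 0.0
```

Request:
apply_moves --deltas '[{"hand":0,"dx":0,"dy":0,"dz":0,"yaw":-8},{"hand":0,"dx":0,"dy":0,"dz":0,"yaw":-10},{"hand":0,"dx":0,"dy":0,"dz":0,"yaw":-10},{"hand":0,"dx":0,"dy":0,"dz":0,"yaw":-10}]'

```text
t: 7.25
ee_pos: [0.551, 0.0042, 0.1701]
ee_rot: [-2.439, -1.979, 0.002]
ft_force: [-0.3, -0.2, 0.0]
opening: 0.002
grasp_force: 0.0
```

Run:
```python
from h import *
import pickle
c=cap("wrist");pickle.dump(c,open("w2.pkl","wb"));v=c["img"].copy()
o=status.get_obs();R=cv2.Rodrigues(np.array(o["ee_rot"]))[0]
print(o["t"],o["ee_pos"],w2j(o["ee_pos"])*1000,np.degrees(np.arctan2(-R[0,1],R[1,1])),R[:,2],o["ft_force"],o["opening"])
for q in proj(c,[j2w(x,y,.085) for x in(-.067,.015) for y in(-.077,-.003)]+[j2w(x,y,.085) for x in(-.085,.095) for y in(-.1,.02)]):cv2.circle(v,tuple(np.clip(np.round(q),-999,999).astype(int)),2,(0,255,0),-1);print(q)
cv2.imwrite("pics/w2.png",v)
t=cap("top");cv2.imwrite("pics/t2.png",cv2.resize(t["img"][120:270,190:345],None,fx=4,fy=4))
```

```text
7.3 [0.55113837 0.00421614 0.17039001] [[-25.58575069 -38.05810187]] -101.90659643085267 [-1.08948089e-03  4.78556262e-05 -9.99999405e-01] [ 0.50063667  0.98433605 -0.46650073] 0.001185041681461642
[228.62515044 272.45302436]
[223.70703695 172.94030166]
[339.26512539 272.88162266]
[344.7176099  173.37375955]
[206.5212897  299.70033275]
[194.91670189 138.22938544]
[441.52726606 300.028654  ]
[466.09845262 139.83151437]
```

View pics/w2.png

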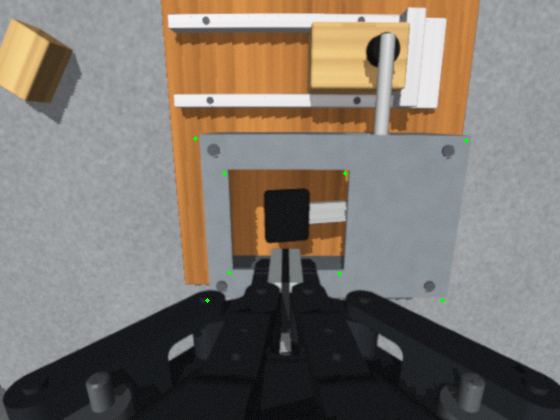

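The wrist view shows the block flush with the stop (407,55), the window edges at x = 232 to 349 with the top at y = 170, and the pad at (287,215).

Run:
```python
from h import *
import pickle
c=pickle.load(open("w2.pkl","rb"))
print(w2j(onz(c,[[231,170],[349,170],[232,272],[202,135],[469,135]],.085))*1000)
m=cv2.inRange(c["img"],(0,0,0),(45,45,45));m[248:]=0;m[:172]=0;m[:,:235]=0;m[:,345:]=0
n,l,s,q=cv2.connectedComponentsWithStats(m);i=1+s[1:,4].argmax();print(s[i],q[i])
for z in(.07,.076):print(w2j(onz(c,q[i],z))*1000)
```

```text
[[-61.96315261  -0.99323685]
 [ 17.77954713  -0.69434553]
 [-64.47602018 -76.613877  ]
 [-80.16861043  22.07498474]
 [ 96.49915536  23.16069092]]
[ 265  189   44   53 2184] [286.50869963 214.77930403]
[[-24.23976417 -36.6634208 ]]
[[-24.2649058 -34.9340947]]
```

Request:
apply_moves --deltas '[{"hand":0,"dx":0.003,"dy":0.0005,"dz":-0.02,"yaw":0},{"hand":0,"dx":0.003,"dy":0.0005,"dz":-0.05,"yaw":0},{"hand":0,"dx":0.003,"dy":0.0005,"dz":-0.071,"yaw":0},{"hand":0,"dx":0.003,"dy":0.0005,"dz":-0.071,"yaw":0}]'

```text
t: 7.75
ee_pos: [0.5513, 0.0052, 0.0966]
ee_rot: [-2.436, -1.975, 0.008]
ft_force: [-0.9, -0.1, -0.5]
opening: 0.002
grasp_force: 0.0
```

Request:
apply_moves --deltas '[{"hand":0,"dx":0,"dy":0,"dz":-0.003,"yaw":0},{"hand":0,"dx":0,"dy":0,"dz":-0.006,"yaw":0},{"hand":0,"dx":0,"dy":0,"dz":-0.009,"yaw":0},{"hand":0,"dx":0,"dy":0,"dz":-0.012,"yaw":0},{"hand":0,"dx":0,"dy":0,"dz":-0.015,"yaw":0}]'

```text
t: 8.25
ee_pos: [0.5548, 0.0047, 0.0859]
ee_rot: [2.44, 1.978, 0.001]
ft_force: [-1.7, 0.5, 3.2]
opening: -0.001
grasp_force: 1.0
```

Request:
apply_moves --deltas '[{"hand":0,"dx":0,"dy":0,"dz":-0.002,"yaw":0},{"hand":0,"dx":0,"dy":0,"dz":-0.004,"yaw":0},{"hand":0,"dx":0,"dy":0,"dz":-0.006,"yaw":0},{"hand":0,"dx":0,"dy":0,"dz":-0.008,"yaw":0},{"hand":0,"dx":0,"dy":0,"dz":-0.01,"yaw":0}]'

```text
t: 8.75
ee_pos: [0.5543, 0.0048, 0.0751]
ee_rot: [-2.44, -1.978, 0.0]
ft_force: [-1.1, 0.4, 2.0]
opening: -0.002
grasp_force: 1.0
```

Request:
apply_moves --deltas '[{"hand":0,"dx":0,"dy":0,"dz":-0.001,"yaw":0},{"hand":0,"dx":0,"dy":0,"dz":-0.002,"yaw":0}]'

```text
t: 8.95
ee_pos: [0.5544, 0.0048, 0.0731]
ee_rot: [-2.44, -1.978, 0.0]
ft_force: [-1.7, 0.3, 2.1]
opening: -0.003
grasp_force: 1.0
```

Request:
apply_moves --deltas '[{"hand":0,"dx":0,"dy":0,"dz":-0.001,"yaw":0},{"hand":0,"dx":0,"dy":0,"dz":-0.001,"yaw":0}]'

```text
t: 9.15
ee_pos: [0.5545, 0.0047, 0.0721]
ee_rot: [2.44, 1.978, 0.0]
ft_force: [-0.5, 0.0, -0.1]
opening: 0.003
grasp_force: 0.0
```

Request:
apply_moves --deltas '[{"hand":0,"dx":0,"dy":0,"dz":-0.001,"yaw":0},{"hand":0,"dx":0,"dy":0,"dz":-0.002,"yaw":0}]'

```text
t: 9.35
ee_pos: [0.5546, 0.0047, 0.0704]
ee_rot: [2.44, 1.978, 0.0]
ft_force: [-0.8, 0.7, 2.0]
opening: -0.001
grasp_force: 1.0
```

Request:
apply_moves --deltas '[{"hand":0,"dx":0,"dy":0,"dz":-0.001,"yaw":0},{"hand":0,"dx":0,"dy":0,"dz":-0.001,"yaw":0}]'

```text
t: 9.55
ee_pos: [0.5545, 0.0048, 0.0691]
ee_rot: [2.44, 1.978, 0.0]
ft_force: [-0.6, 0.1, -0.1]
opening: 0.001
grasp_force: 0.3
```

Request:
apply_moves --deltas '[{"hand":0,"dx":0,"dy":0,"dz":-0.001,"yaw":0},{"hand":0,"dx":0,"dy":0,"dz":-0.001,"yaw":0}]'

```text
t: 9.75
ee_pos: [0.5544, 0.0048, 0.0681]
ee_rot: [-2.44, -1.978, 0.0]
ft_force: [-0.2, 0.9, 0.5]
opening: -0.004
grasp_force: 0.4
```

Request:
apply_moves --deltas '[{"hand":0,"dx":0,"dy":0,"dz":-0.001,"yaw":0},{"hand":0,"dx":0,"dy":0,"dz":-0.001,"yaw":0}]'

```text
t: 9.95
ee_pos: [0.5544, 0.0048, 0.0671]
ee_rot: [-2.44, -1.978, 0.0]
ft_force: [-1.0, -0.0, 1.2]
opening: -0.0
grasp_force: 0.4
```

Request:
apply_moves --deltas '[{"hand":0,"dx":0,"dy":0,"dz":-0.001,"yaw":0},{"hand":0,"dx":0,"dy":0,"dz":-0.001,"yaw":0}]'

```text
t: 10.15
ee_pos: [0.5545, 0.0048, 0.0667]
ee_rot: [-2.44, -1.978, 0.0]
ft_force: [-2.8, -0.4, 4.1]
opening: -0.002
grasp_force: 2.3
```

Run:
```python
from h import *
for n in("top","side"):
    c=cap(n);v=c["img"];v=v[120:270,190:345] if n=="top" else v[170:290,220:370]
    cv2.imwrite(f"pics/p_{n}.png",cv2.resize(v,None,fx=2.6,fy=2.6,interpolation=cv2.INTER_CUBIC))
a,b=[cv2.imread(f"pics/p_{n}.png") for n in("top","side")]
h=min(len(a),len(b));cv2.imwrite("pics/p.png",np.hstack([a[:h,:400],b[:h,:390]]))
```

```text
(no output)
```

View pics/p.png

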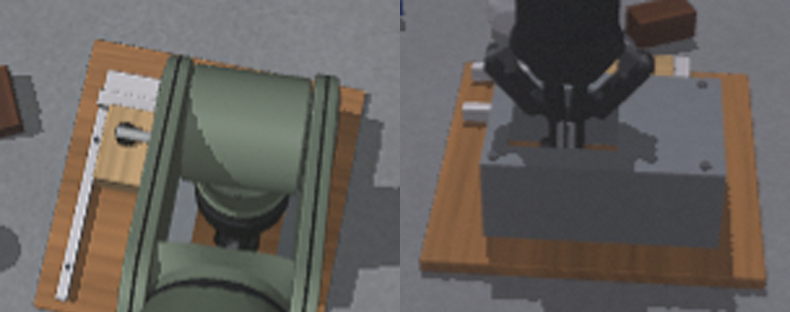

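In the left half the foot rests over the block, and in the right half the fingers are inside the window with the linkage above the hood. The force has started to rise, so I press firmly now.

Request:
apply_moves --deltas '[{"hand":0,"dx":0,"dy":0,"dz":-0.001,"yaw":0},{"hand":0,"dx":0,"dy":0,"dz":-0.001,"yaw":0}]'

```text
t: 10.45
ee_pos: [0.5545, 0.0048, 0.0665]
ee_rot: [-2.44, -1.978, 0.0]
ft_force: [-4.6, 0.5, 10.5]
opening: 0.001
grasp_force: 4.9
```

Request:
apply_moves --deltas '[{"hand":0,"dx":0,"dy":0,"dz":-0.001,"yaw":0},{"hand":0,"dx":0,"dy":0,"dz":-0.001,"yaw":0}]'

```text
t: 10.65
ee_pos: [0.5545, 0.0047, 0.0662]
ee_rot: [-2.44, -1.978, 0.001]
ft_force: [-6.6, 0.0, 15.7]
opening: -0.001
grasp_force: 7.2
```

Request:
apply_moves --deltas '[{"hand":0,"dx":0,"dy":0,"dz":-0.001,"yaw":0},{"hand":0,"dx":0,"dy":0,"dz":-0.001,"yaw":0}]'

```text
t: 10.85
ee_pos: [0.5546, 0.0048, 0.066]
ee_rot: [-2.44, -1.979, 0.001]
ft_force: [-8.7, 1.0, 18.5]
opening: -0.002
grasp_force: 9.5
```

Request:
apply_moves --deltas '[{"hand":0,"dx":0,"dy":0,"dz":0,"yaw":0},{"hand":0,"dx":0,"dy":0,"dz":0,"yaw":0},{"hand":0,"dx":0,"dy":0,"dz":0.01,"yaw":0},{"hand":0,"dx":0,"dy":0,"dz":0.03,"yaw":0},{"hand":0,"dx":0,"dy":0,"dz":0.06,"yaw":0},{"hand":0,"dx":0,"dy":0,"dz":0.1,"yaw":0},{"hand":0,"dx":0,"dy":0,"dz":0.14,"yaw":0},{"hand":0,"dx":0,"dy":0,"dz":0.15,"yaw":0},{"hand":0,"dx":0,"dy":0,"dz":0.15,"yaw":0}]'

```text
t: 11.75
ee_pos: [0.5563, 0.0045, 0.2158]
ee_rot: [2.437, 1.976, 0.006]
ft_force: [1.4, 0.5, -0.2]
opening: 0.003
grasp_force: 0.0
```

Run:
```python
from h import *
o=status.get_obs();print(o["t"],o["ee_pos"],o["ft_force"])
c=cap("wrist");cv2.imwrite("pics/w3.png",c["img"])
```

```text
11.75 [0.55628715 0.00449477 0.21580259] [ 1.36539405  0.51395063 -0.16159585]
```

View pics/w3.png

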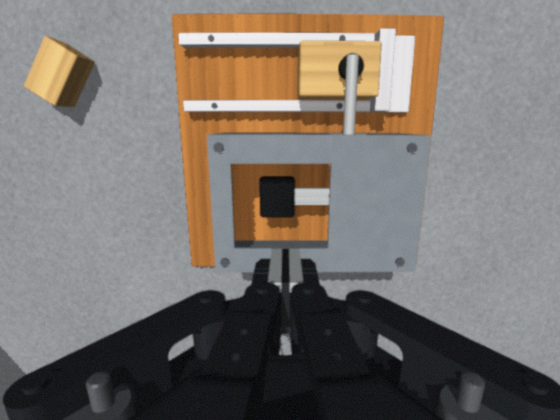

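The wrist view shows the block against the stop (380,70), the foot on it at (352,68), the pad low at (277,197), and the fingers well above the hood. I draw back and hand in.

Request:
apply_moves --deltas '[{"hand":0,"dx":-0.03,"dy":0,"dz":0.02,"yaw":0},{"hand":0,"dx":-0.06,"dy":0,"dz":0.03,"yaw":0},{"hand":0,"dx":-0.09,"dy":0,"dz":0.03,"yaw":0},{"hand":0,"dx":-0.1,"dy":0,"dz":0.03,"yaw":0},{"hand":0,"dx":-0.1,"dy":0,"dz":0.03,"yaw":0},{"hand":0,"dx":-0.1,"dy":0,"dz":0.03,"yaw":0}]'

```text
t: 12.4
ee_pos: [0.4547, 0.0047, 0.2422]
ee_rot: [-2.44, -1.978, 0.001]
ft_force: [1.8, -0.0, 0.7]
opening: -0.001
grasp_force: 0.0
```

```bash
python3 -c "
from h import *
print(job.hand_in())"
```

```text
the job is handed in; nothing more can be done
None
```

I pushed the block home against the stop, pressed the lever pad until the foot clamped it at about 18 N, drew the arm back clear, and handed the job in at about 12.4 s; the hand-in returned no verdict.

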